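# Stand the fallen cup on the brew scale and tare it

## Robot

A 6-joint arm with a two-finger parallel gripper is mounted at the origin on the work surface. World frame = base frame: x ahead of the robot, y to its left, z up, the work surface at z = 0. Lengths are in m, angles in rad, forces in N, time in s.
With the tool pointing down it reaches from about 0.325 to 1 m from the base axis. Payload 5.1 kg.
Tool frame: the origin (TCP) lies midway between the tips of the shut fingers; the grasp point (between the pads) lies 19 mm behind it; z points along the fingers, y is the line along which they close (so a half turn about z gives the same grasp; the last joint's range is limited). The gripper opens to 85 mm and grips with 20 to 120 N. Pads are 22 mm wide; open, the fingers measure 114 mm over their backs; the gripper's body (76 mm by 85 mm) begins 54 mm behind the grasp point. The pads swing forward as they close: fully open they stand 13 mm farther back than shut.
Start: joints at [1.137, 0.124, 1.65, -0, 1.367, -0.083], TCP at [0.223, 0.61, 0.231] pointing down, gripper open.
Joint ranges: [-2.61, 2.61], [-1.02, 2.33], [0.03, 2.71], [-1.35, 4.49], [0.32, 2.68], [-2.91, 2.91]. Speed limits (rad/s): [2.57, 2.57, 3.14, 3.14, 3.14, 3.14].

## Interface

Orientations are given as a unit quaternion [w, x, y, z].
In Python, from plant import robot gives the robot as it stands. The module is installed in compiled form; this text tells all that it offers.
- The arm moves only by the tool jog_arm, never from a script. Its argument "series" is a list of rows, each an object of numbers: "x", "y", "z": the shift along the tool's x, y, z in m; "wx", "wy", "wz": the turn, a rotation vector about the tool's x, y, z in rad; "gripper": the opening, from 0 (shut) to 1 (fully open). A call has exactly 10 rows; each row is the pose to reach, as a shift and turn from the pose commanded when the call began, along the tool's axes at that moment; what a row does not reach only later rows make up. A row lasts 1/12 s, in which the tool goes at most 41.7 mm and 7.16 degrees, less where a joint would pass 70% of its speed; a pose out of reach is approached as far as the arm can. A call with a gripper value outside its range is refused whole. The fingers move at their own pace and stop on an object; "newtons" is the grip in N (left out, the last holds). Time passes only in rows, so rows that repeat a pose let the fingers close, or fill a call up. It gives the time, the measured TCP pose, the force, the opening and the grip force at its end, in the units of the state.
- robot.state(): the state, without advancing time (a new reading comes with each control period).
- robot.read_camera(name): name is "scene" or "side" or "wrist"; returns a dict with "image" (420x560x3 uint8, blue, green, red), "range_z" (420x560 float32, m along the optical axis (not along the pixel's ray), 0 where there is no reading), "mtx" (3x3 intrinsics, pixels), "rvec" (rotation vector, rad) and "tvec" (3), from world to camera coordinates, as OpenCV has them; the wrist camera has in their place "tool_from_camera" (4x4, takes a point from camera to tool coordinates, whose origin is the TCP and whose axes are the flange's). Camera axes: x right, y down, z forward; pixel columns grow to the right and rows downward; lengths in m; the calibration is good to about 2 mm. A picture is of the moment at which its call begins: read the wrist's pose just before it.
- robot.job_done(): hands the job in; it is judged then, once.
Trained networks look in the newest picture that a camera, given by its name, has taken for a name from the list of things; names that differ only in an ending like _2 or _b are one class to them, and where a whole thing is asked for, a point or a joint stands for the part that bears it (a point fixed in the world has none). Each returns a list of dicts, best first, with "conf" (0 to 1); they miss things now and then, are a little off and sometimes report something else, mostly with a low value. They report only what shows in the picture. A call takes as long as a camera call. They do not tell look-alikes from the thing itself.
- robot.find_in(camera, query): "box" ([left, top, width, height] as shares, 0 to 1, of the picture: columns of its width, rows of its height, round what is visible of it).
- robot.spot_point(camera, query): "point" ([column, row] as shares, 0 to 1, of the picture: columns of its width, rows of its height: a listed point, or the origin of a listed thing).
The state is a dict: "clock": time; "joint_pos": joint angles; "qvel": joint speeds; "joint_efforts": joint torques, N m; "eef_pos": TCP position; "tcp_rot": TCP orientation; "force": force on the tool from outside, world axes, zero at the start; "ft_torque": the same for the moment, N m; "grip_width": opening from 0.0 (shut) to 1.0 (fully open); "grip_force": force on a finger pad.
Only numpy, scipy, OpenCV 4.12 (cv2) and the standard library are available. Lean on these libraries where they do the work, as an engineer would, in place of code of your own. Each camera call takes 0.05 s, during which the arm holds its last target. There are 200 camera calls.

## Task

The thin blue porcelain cup has toppled over on the coffee counter. Pick it up with a light grip, set it down softly, upright and mouth up, in the middle of the brew scale's plate and let go of it; then press the orange tare button all the way down, without leaning hard on the scale, and release it. Leave the white cup and the tamper where they stand.

Things in the scene. Friction and masses are not known exactly. Their poses are not given: they have to be found in the camera images.
- cup: Thin porcelain octagonal tumbler, blue, white band at the rim, 0.2 kg: 96 mm tall, 54 mm across flats, sides 22 mm wide, wall 4 mm. Origin: centre of the closed bottom; z axis out of the mouth; x, y axes through flat sides. It starts lying on a flat side, y axis level, x axis down. Cracks if gripped with more than about 40 N on each finger, or if dropped from more than about 10 mm.
- cup_mid (a point): Middle of the cup, on its axis halfway (48 mm) between bottom and rim; axes as the cup's.
- scale: Flat black brew scale, 200 mm long (x) and 136 mm wide (y), that does not slide; origin on the counter below the middle of its steel weighing plate; x points from the control strip to the plate. The black case reaches from x = -132 mm to +68 mm, its top 18 mm above the counter. Its load cell is spoiled if it is pressed with more than about 40 N.
- plate (a point): Middle of the top of the scale's square steel weighing plate (124 x 124 mm, marked with a dark ring of 86 mm), 24 mm above the counter; axes as the scale's, z up.
- tare_top (a point): Middle of the top of the round orange tare button (26 mm wide) on the control strip of the scale, 102 mm in -x and 30 mm in -y of the plate's middle; it moves straight down.
- tare (a joint): Travel of the tare button in m: 0 up, 0.006 fully down; a spring of about 5 N at full travel brings it back up.
- white_cup: Round white cup that stands on the counter, 68 mm wide, 65 mm tall; origin at its underside. Stays where it is.
- tamper: Steel coffee tamper with a round foot, 54 mm wide, 74 mm tall; origin at its underside. Stays where it is.
There are look-alikes about, which are no part of the job. What is shaped like the scale but purple is not meant.

How it is judged:
On the way, in this order (a step that is already met when the one before it is completed fails the run):
1. the cup stands upright in the middle of the scale's plate, let go (horizontal distance between cup and plate below 0.03 m and z of cup in the frame of plate between -0.005 and 0.006 m and angle between cup's own z axis and vertical below 0.1 rad and contact force between the fingers and cup below 0.1 N and linear speed of cup below 0.02 m/s), for 0.3 s.
2. the tare button is pressed down while the cup stands on the plate (horizontal distance between cup and plate below 0.03 m and z of cup in the frame of plate between -0.005 and 0.006 m and angle between cup's own z axis and vertical below 0.1 rad and value of joint tare above 0.0045 m), for 0.05 s.
At the end, for the whole second after the job is handed in: The cup stands upright (within 0.1 rad), mouth up, on the scale's plate, its axis within 30 mm of the plate's middle, at rest, and the tare button, which was pressed at least 4.5 mm down with the cup standing there, is up again (horizontal distance between cup and plate below 0.03 m and z of cup in the frame of plate between -0.005 and 0.006 m and angle between cup's own z axis and vertical below 0.1 rad and linear speed of cup below 0.02 m/s and value of joint tare below 0.0015 m); the robot touches nothing.
It fails at once if the fingers press on the cup with more than 90 N (both fingers together) (contact force between the fingers and cup above 90 N).
It fails at once if the cup lands hard: it is closer than 10 mm to the plate's level, over the plate, and still faster than 0.3 m/s (z of cup in the frame of plate below 0.01 m and horizontal distance between cup and plate below 0.07 m and linear speed of cup above 0.3 m/s).
It fails at once if the cup is dropped: it falls, touching nothing, at more than 0.45 m/s (a fall of about 10 mm) (contact force between cup and anything else below 0.05 N and linear speed of cup above 0.45 m/s).
It fails at once if the scale is pressed or hit with more than 40 N (contact force between scale and anything else above 40 N).
It fails at once if the white cup or the tamper is moved more than 30 mm (distance of any of white_cup, tamper from where it was at the start of the episode above 0.03 m).
It also fails if it takes over 58 s, if anything falls off the work surface, if the arm or the gripper's body presses on something with over 40 N, if the wrist force passes 120 N, or if a joint passes its speed limit or range.

## Working session

There is one attempt and no reset: what is moved stays moved. The work goes in short steps, Python scripts to look and compute and a tool call to move; the robot and the scene stay as the last step left them, time stands still between calls to the robot, and variables do not carry over. Pictures are saved under pics/ and viewed, at most 10 in all, crops included, and the job is handed in when it is done.

Besides the shell and the picture viewer there is one more tool, called after ">>>" as name(argument=value, ...), one argument or row to a line, values as JSON. jog_arm: Moves the arm, as the interface text tells. Its arguments: {"type":"object","properties":{"series":{"type":"array","items":{"type":"object","properties":{"x":{"type":"number"},"y":{"type":"number"},"z":{"type":"number"},"wx":{"type":"number"},"wy":{"type":"number"},"wz":{"type":"number"},"gripper":{"type":"number"}}}},"newtons":{"type":"number"}},"required":["series"]}

```bash
mkdir -p pics
cat > h.py <<'E'
import numpy as np, cv2
from scipy.spatial.transform import Rotation as R
from plant import robot
def cam(name):
    s=robot.state(); c=robot.read_camera(name)
    if name=="wrist":
        q=s["tcp_rot"]; T=np.eye(4); T[:3,:3]=R.from_quat([q[1],q[2],q[3],q[0]]).as_matrix(); T[:3,3]=s["eef_pos"]
        c["W"]=T@np.array(c["tool_from_camera"])
    else:
        T=np.eye(4); T[:3,:3]=cv2.Rodrigues(np.array(c["rvec"],float))[0]; T[:3,3]=np.array(c["tvec"]).ravel(); c["W"]=np.linalg.inv(T)
    return c
def cloud(c):
    z=c["range_z"].astype(float); K=c["mtx"]; v,u=np.mgrid[:z.shape[0],:z.shape[1]]
    p=np.stack([(u-K[0][2])/K[0][0]*z,(v-K[1][2])/K[1][1]*z,z],-1)
    P=p@c["W"][:3,:3].T+c["W"][:3,3]; P[z==0]=np.nan
    return P
def onplane(c,u,v,h):
    K=c["mtx"]; d=c["W"][:3,:3]@np.array([(u-K[0][2])/K[0][0],(v-K[1][2])/K[1][1],1]); o=c["W"][:3,3]
    return o+d*(h-o[2])/d[2]
E
python3 - <<'E'
from h import *
for n in ["scene","side"]:
    c=cam(n); cv2.imwrite(f"pics/{n}0.png",c["image"]); P=cloud(c)
    for q in ["cup","cup_mid","plate","tare_top","white_cup","tamper"]:
        for r in robot.spot_point(n,q)[:3]:
            u,v=r["point"][0]*560,r["point"][1]*420
            print(n,q,round(r["conf"],2),int(u),int(v),P[min(int(v),419),min(int(u),559)].round(3))
print(robot.state())
E
```

```text
scene cup 0.68 388 214 [0.6   0.234 0.028]
scene cup 0.58 226 275 [ 0.608 -0.171  0.024]
scene cup 0.53 229 270 [ 0.599 -0.161  0.024]
scene cup_mid 0.64 408 220 [0.645 0.257 0.046]
scene cup_mid 0.25 227 276 [ 0.613 -0.17   0.026]
scene plate 0.97 163 196 [ 0.328 -0.244  0.022]
scene plate 0.84 227 269 [ 0.595 -0.164  0.025]
scene tare_top 0.62 148 162 [ 0.209 -0.253  0.037]
scene tare_top 0.6 206 230 [ 0.486 -0.177  0.04 ]
scene white_cup 0.88 314 274 [ 0.69  -0.001  0.042]
scene tamper 0.79 276 208 [ 0.478 -0.002  0.027]
side cup 0.75 261 158 [0.594 0.238 0.023]
side cup_mid 0.8 267 144 [0.616 0.248 0.056]
side plate 0.78 340 255 [ 0.602 -0.169  0.025]
side plate 0.76 229 328 [ 0.319 -0.248  0.02 ]
side plate 0.18 334 263 [ 0.578 -0.185  0.026]
side tare_top 0.53 291 264 [ 0.489 -0.163  0.04 ]
side tare_top 0.46 175 344 [ 0.216 -0.254  0.037]
side white_cup 0.88 324 206 [ 0.646 -0.015  0.03 ]
side tamper 0.97 250 231 [ 0.458 -0.014  0.02 ]
{'clock': 0.7, 'joint_pos': array([ 1.13742384e+00,  1.23738953e-01,  1.65025799e+00, -3.85577053e-05,
        1.36748695e+00, -8.26003609e-02]), 'qvel': array([-1.34491752e-03, -1.88032847e-05, -2.16929276e-04, -8.70494782e-04,
        3.91162554e-03, -2.12432575e-04]), 'joint_efforts': array([-2.46570293e-03, -4.23458612e+01, -3.65655327e+01, -2.32491075e-04,
        6.50529437e-04,  9.99807554e-06]), 'eef_pos': array([0.22339605, 0.61041446, 0.23138663]), 'tcp_rot': array([3.21312474e-05, 1.74484460e-01, 9.84659926e-01, 4.77626926e-05]), 'force': array([-0.43569127, -0.21970292, -0.48610554]), 'ft_torque': array([ 0.01602886,  0.01924611, -0.01596816]), 'grip_force': 0.0, 'grip_width': 0.9980933464743248}
```

View pics/scene0.png

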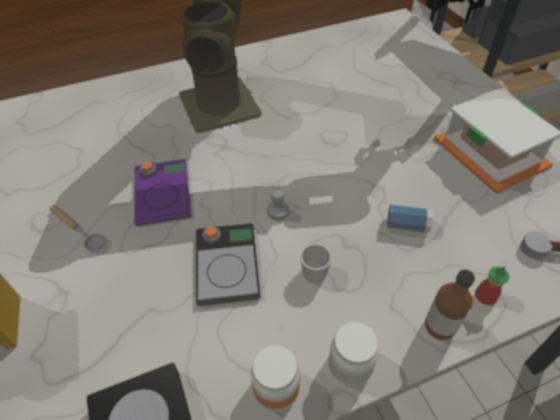

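View pics/side0.png

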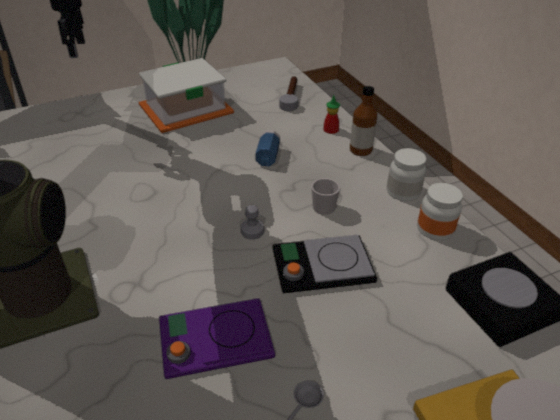

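The scene view shows the blue cup lying at about (408,218), the black scale with its plate at (227,270) and tare button at (211,234), and the white cup at (315,262). The tamper is at (278,205), and the purple look-alike is at (162,192). The side view agrees: cup at (267,150), scale plate at (338,256).

Run:
```python
from h import *
for n in ["scene","side"]:
    c=cam(n); P=cloud(c); hsv=cv2.cvtColor(c["image"],cv2.COLOR_BGR2HSV); H,S,V=[hsv[...,i].astype(int) for i in range(3)]
    near=lambda x,y,r:(np.hypot(P[...,0]-x,P[...,1]-y)<r)
    b=near(.63,.25,.12)&(P[...,2]>.008)
    Q=P[b]; print(n,"cup n",len(Q),"zmax",np.percentile(Q[:,2],[50,95,99]).round(3))
    r=cv2.minAreaRect(Q[:,:2].astype(np.float32)*1000); print(" rect",r)
    top=Q[Q[:,2]>.047]; print(" top rect",cv2.minAreaRect(top[:,:2].astype(np.float32)*1000))
    bl=b&(H>95)&(H<125)&(S>90); wh=b&(S<70)
    print(" blue mean",P[bl].mean(0).round(3),"white mean",wh.sum(),P[wh].mean(0).round(3) if wh.any() else '')
    o=near(.5,-.17,.1)&(H<15)&(S>150); print(" tare",o.sum(),np.median(P[o],0).round(4), P[o].max(0).round(3),P[o].min(0).round(3))
    s=near(.57,-.17,.16)&(P[...,2]>.012)&(P[...,2]<.03); m=cv2.morphologyEx(s.astype(np.uint8),cv2.MORPH_OPEN,np.ones((3,3)))>0
    print(" scale rect",cv2.minAreaRect(P[m][:,:2].astype(np.float32)*1000))
    for nm,x,y in (("white",.69,-.0),("tamper",.478,0)):
        w=near(x,y,.07)&(P[...,2]>.03); print(nm,P[w].mean(0).round(3),P[w][:,2].max().round(3))
```

```text
scene cup n 1054 zmax [0.046 0.055 0.056]
 rect ((630.3101196289062, 272.093505859375), (97.190673828125, 57.35744857788086), 56.91270065307617)
 top rect ((631.4083862304688, 271.435791015625), (97.55929565429688, 40.25470733642578), 58.84516143798828)
 blue mean [0.625 0.266 0.054] white mean 483 [0.645 0.268 0.035]
 tare 60 [ 0.4946 -0.1691  0.0391] [ 0.504 -0.159  0.043] [ 0.483 -0.179  0.035]
 scale rect ((566.4012451171875, -157.9858856201172), (134.1907196044922, 202.07310485839844), 74.48345947265625)
white [0.662 0.014 0.051] 0.069
tamper [0.476 0.002 0.062] 0.074
side cup n 656 zmax [0.044 0.055 0.056]
 rect ((625.3677368164062, 270.2451171875), (102.90463256835938, 54.98579406738281), 57.98688507080078)
 top rect ((625.8780517578125, 269.80096435546875), (103.29689025878906, 40.12623977661133), 57.08183288574219)
 blue mean [0.616 0.248 0.04 ] white mean 102 [0.635 0.292 0.042]
 tare 148 [ 0.4899 -0.1722  0.0378] [ 0.549 -0.078  0.043] [ 0.46  -0.226  0.01 ]
 scale rect ((564.0799560546875, -160.61843872070312), (138.09783935546875, 200.92202758789062), 73.52836608886719)
white [0.661 0.012 0.051] 0.068
tamper [ 0.466 -0.003  0.06 ] 0.076
```

```bash
cat >> h.py <<'E'
def pose():
    s=robot.state(); q=s["tcp_rot"]; return np.array(s["eef_pos"]),R.from_quat([q[1],q[2],q[3],q[0]]),s
def ori(yaw,tilt):  # tool x along yaw (deg) when down; tilt (deg) about tool y, + raises tool z toward yaw direction
    return R.from_euler("ZYX",[yaw,0,180],degrees=True)*R.from_euler("y",tilt,degrees=True)
def rel(p,Rt):
    p0,R0,s=pose(); w=(R0.inv()*Rt).as_rotvec()
    print("shift",R0.inv().apply(np.array(p)-p0).round(4),"turn",w.round(4),"deg",np.degrees(np.linalg.norm(w)).round(1),"clock",s["clock"],"j",np.round(s["joint_pos"],2))
E
python3 - <<'E'
from h import *
print(pose()[1].as_matrix().round(2)); print(ori(159.9,0).as_matrix().round(2)); print(ori(0,45).apply([0,0,1]))
rel([.634,.281,.23],ori(57.5,0))
E
```

```text
[[-0.94  0.34  0.  ]
 [ 0.34  0.94  0.  ]
 [-0.    0.   -1.  ]]
[[-0.94  0.34  0.  ]
 [ 0.34  0.94  0.  ]
 [ 0.    0.   -1.  ]]
[ 7.07106781e-01 -8.65956056e-17 -7.07106781e-01]
shift [-0.4988 -0.1682  0.0014] turn [ 1.0000e-04 -0.0000e+00  1.7872e+00] deg 102.4 clock 0.8 j [ 1.14  0.12  1.65 -0.    1.37 -0.08]
```

>>> jog_arm(
  series=[
    {"x": -0.034,"y": -0.011,"wz": 0.12},
    {"x": -0.067,"y": -0.023,"wz": 0.24},
    {"x": -0.1,"y": -0.034,"wz": 0.36},
    {"x": -0.133,"y": -0.045,"wz": 0.48},
    {"x": -0.167,"y": -0.056,"wz": 0.6},
    {"x": -0.2,"y": -0.067,"wz": 0.72},
    {"x": -0.233,"y": -0.079,"wz": 0.84},
    {"x": -0.267,"y": -0.09,"wz": 0.96},
    {"x": -0.3,"y": -0.101,"wz": 1.08},
    {"x": -0.334,"y": -0.112,"wz": 1.2},
  ],
)

```text
invalid input
```

Run:
```python
from h import *
rel([.634,.281,.23],ori(57.5,0))
```

```text
shift [-0.4988 -0.1682  0.0014] turn [ 1.0000e-04 -0.0000e+00  1.7872e+00] deg 102.4 clock 0.8 j [ 1.14  0.12  1.65 -0.    1.37 -0.08]
```

>>> jog_arm(
  series=[
    {"x": -0.034,"y": -0.011,"z": 0,"wx": 0,"wy": 0,"wz": 0.12,"gripper": 1},
    {"x": -0.067,"y": -0.023,"z": 0,"wx": 0,"wy": 0,"wz": 0.24,"gripper": 1},
    {"x": -0.1,"y": -0.034,"z": 0,"wx": 0,"wy": 0,"wz": 0.36,"gripper": 1},
    {"x": -0.133,"y": -0.045,"z": 0,"wx": 0,"wy": 0,"wz": 0.48,"gripper": 1},
    {"x": -0.167,"y": -0.056,"z": 0,"wx": 0,"wy": 0,"wz": 0.6,"gripper": 1},
    {"x": -0.2,"y": -0.067,"z": 0,"wx": 0,"wy": 0,"wz": 0.72,"gripper": 1},
    {"x": -0.233,"y": -0.079,"z": 0,"wx": 0,"wy": 0,"wz": 0.84,"gripper": 1},
    {"x": -0.267,"y": -0.09,"z": 0,"wx": 0,"wy": 0,"wz": 0.96,"gripper": 1},
    {"x": -0.3,"y": -0.101,"z": 0,"wx": 0,"wy": 0,"wz": 1.08,"gripper": 1},
    {"x": -0.334,"y": -0.112,"z": 0,"wx": 0,"wy": 0,"wz": 1.2,"gripper": 1},
  ],
)

```text
clock: 1.63
eef_pos: [0.4997, 0.3892, 0.2315]
tcp_rot: [-0.0, 0.702, 0.712, 0.0]
force: [-0.7, 0.7, -0.2]
grip_width: 1.004
grip_force: 0.0
```

Run:
```python
from h import *
rel([.634,.281,.23],ori(57.5,0))
```

```text
shift [-0.1101  0.1328  0.0015] turn [ 2.000e-04 -3.000e-04  5.814e-01] deg 33.3 clock 1.6333 j [0.58 0.09 1.69 0.   1.36 0.56]
```

>>> jog_arm(
  series=[
    {"x": -0.022,"y": 0.026,"z": 0,"wx": 0,"wy": 0,"wz": 0.11,"gripper": 1},
    {"x": -0.044,"y": 0.053,"z": 0,"wx": 0,"wy": 0,"wz": 0.22,"gripper": 1},
    {"x": -0.066,"y": 0.08,"z": 0,"wx": 0,"wy": 0,"wz": 0.33,"gripper": 1},
    {"x": -0.088,"y": 0.106,"z": 0,"wx": 0,"wy": 0,"wz": 0.44,"gripper": 1},
    {"x": -0.11,"y": 0.133,"z": 0,"wx": 0,"wy": 0,"wz": 0.55,"gripper": 1},
    {"x": -0.11,"y": 0.133,"z": 0,"wx": 0,"wy": 0,"wz": 0.58,"gripper": 1},
    {"x": -0.11,"y": 0.133,"z": 0,"wx": 0,"wy": 0,"wz": 0.58,"gripper": 1},
    {"x": -0.11,"y": 0.133,"z": 0,"wx": 0,"wy": 0,"wz": 0.58,"gripper": 1},
    {"x": -0.11,"y": 0.133,"z": 0,"wx": 0,"wy": 0,"wz": 0.58,"gripper": 1},
    {"x": -0.11,"y": 0.133,"z": 0,"wx": 0,"wy": 0,"wz": 0.58,"gripper": 1},
  ],
)

```text
clock: 2.47
eef_pos: [0.633, 0.284, 0.2315]
tcp_rot: [-0.0, 0.875, 0.485, 0.0]
force: [-0.2, -0.5, 0.4]
grip_width: 1.002
grip_force: 0.0
```

Run:
```python
from h import *
c=cam("wrist"); cv2.imwrite("pics/w1.png",c["image"]); P=cloud(c)
b=(np.hypot(P[...,0]-.628,P[...,1]-.271)<.09)&(P[...,2]>.006)&(P[...,2]<.07); n,l,st,_=cv2.connectedComponentsWithStats(b.astype(np.uint8)); b=l==1+np.argmax(st[1:,4])
Q=P[b]; print(len(Q),cv2.minAreaRect(Q[:,:2].astype(np.float32)*1000),np.percentile(Q[:,2],[5,50,95]).round(3))
t=Q[Q[:,2]>.05]; print(cv2.minAreaRect(t[:,:2].astype(np.float32)*1000))
hsv=cv2.cvtColor(c["image"],cv2.COLOR_BGR2HSV); w=b&(hsv[...,1]<80); print("white",w.sum(),P[w].mean(0).round(3),"blue",P[b&(hsv[...,1]>110)].mean(0).round(3))
rel([.634,.281,.23],ori(57.5,0))
```

```text
5265 ((627.699951171875, 272.0967102050781), (96.67845916748047, 54.06698226928711), 57.20191192626953) [0.038 0.051 0.054]
((627.8971557617188, 272.2874755859375), (95.8374252319336, 31.353492736816406), 57.09532165527344)
white 1031 [0.647 0.301 0.044] blue [0.625 0.269 0.05 ]
shift [-0.002   0.0025  0.0015] turn [ 0.     -0.0002  0.0091] deg 0.5 clock 2.5167 j [0.34 0.22 1.54 0.   1.38 0.9 ]
```

View pics/w1.png

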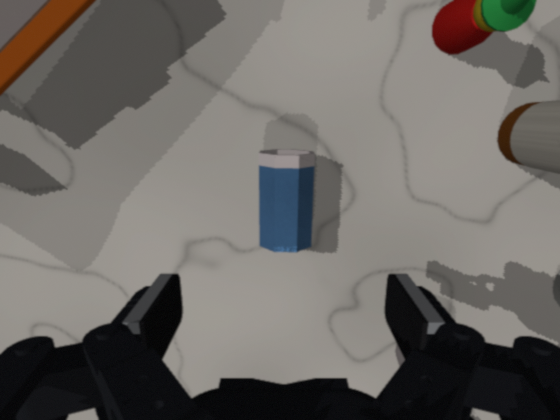

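Run:
```python
from h import *
Rt=ori(57.2,-45); p=np.array([.627,.271,.013]); d=Rt.apply([0,0,1]); pre=p-.09*d
rel(pre,Rt); print("pre",pre,"d",d)
Q=cloud(cam("scene")).reshape(-1,3); Q=Q[Q[:,2]>.03]; L=Rt.inv().apply(Q-p)
m=(L[:,2]<-.02)&(L[:,2]>-.35)&(abs(L[:,0])<.09)&(abs(L[:,1])<.12)&(np.hypot(Q[:,0]-.628,Q[:,1]-.272)>.07)
print(m.sum(), L[m].mean(0) if m.any() else '', Q[m].mean(0) if m.any() else '', L[m].min(0),L[m].max(0))
```

```text
shift [0.0494 0.0027 0.1549] turn [ 0.0057 -0.7855  0.0136] deg 45.0 clock 2.5167 j [0.34 0.22 1.54 0.   1.38 0.9 ]
pre [0.6614741  0.32449333 0.07663961] d [-0.38304555 -0.59437035 -0.70710678]Traceback (most recent call last):
  File "<stdin>", line 6, in <module>
    return umr_minimum(a, axis, None, out, keepdims, initial, where)
ValueError: zero-size array to reduction operation minimum which has no identity
```

>>> jog_arm(
  newtons=25,
  series=[
    {"x": 0.008,"y": 0,"z": 0.01,"wx": 0.001,"wy": -0.12,"wz": 0.002,"gripper": 1},
    {"x": 0.016,"y": 0.001,"z": 0.025,"wx": 0.002,"wy": -0.24,"wz": 0.004,"gripper": 1},
    {"x": 0.024,"y": 0.001,"z": 0.045,"wx": 0.003,"wy": -0.36,"wz": 0.006,"gripper": 1},
    {"x": 0.032,"y": 0.002,"z": 0.065,"wx": 0.004,"wy": -0.48,"wz": 0.008,"gripper": 1},
    {"x": 0.04,"y": 0.002,"z": 0.09,"wx": 0.005,"wy": -0.6,"wz": 0.01,"gripper": 1},
    {"x": 0.046,"y": 0.003,"z": 0.115,"wx": 0.006,"wy": -0.72,"wz": 0.012,"gripper": 1},
    {"x": 0.049,"y": 0.003,"z": 0.14,"wx": 0.006,"wy": -0.785,"wz": 0.013,"gripper": 1},
    {"x": 0.049,"y": 0.003,"z": 0.155,"wx": 0.006,"wy": -0.785,"wz": 0.013,"gripper": 1},
    {"x": 0.049,"y": 0.003,"z": 0.155,"wx": 0.006,"wy": -0.785,"wz": 0.013,"gripper": 1},
    {"x": 0.049,"y": 0.003,"z": 0.155,"wx": 0.006,"wy": -0.785,"wz": 0.013,"gripper": 1},
  ],
)

```text
clock: 3.4
eef_pos: [0.6618, 0.3228, 0.0762]
tcp_rot: [0.183, 0.811, 0.442, -0.337]
force: [-0.7, 0.0, 1.2]
grip_width: 0.999
grip_force: 0.0
```

Run:
```python
from h import *
rel([.627,.271,.013],ori(57.2,-45))
```

```text
shift [ 0.0006 -0.001   0.0888] turn [-0.0017  0.0003 -0.    ] deg 0.1 clock 3.4 j [ 0.51  0.86  1.05 -0.36  1.93  1.08]
```

>>> jog_arm(
  newtons=25,
  series=[
    {"x": 0,"y": -0.001,"z": 0.02,"wx": 0,"wy": 0,"wz": 0,"gripper": 1},
    {"x": 0,"y": -0.001,"z": 0.04,"wx": 0,"wy": 0,"wz": 0,"gripper": 1},
    {"x": 0,"y": -0.001,"z": 0.06,"wx": 0,"wy": 0,"wz": 0,"gripper": 1},
    {"x": 0,"y": -0.001,"z": 0.075,"wx": 0,"wy": 0,"wz": 0,"gripper": 1},
    {"x": 0,"y": -0.001,"z": 0.083,"wx": 0,"wy": 0,"wz": 0,"gripper": 1},
    {"x": 0,"y": -0.001,"z": 0.088,"wx": 0,"wy": 0,"wz": 0,"gripper": 1},
    {"x": 0,"y": -0.001,"z": 0.088,"wx": 0,"wy": 0,"wz": 0,"gripper": 1},
    {"x": 0,"y": -0.001,"z": 0.088,"wx": 0,"wy": 0,"wz": 0,"gripper": 1},
    {"x": 0,"y": -0.001,"z": 0.088,"wx": 0,"wy": 0,"wz": 0,"gripper": 0.8},
    {"x": 0,"y": -0.001,"z": 0.088,"wx": 0,"wy": 0,"wz": 0,"gripper": 0.75},
  ],
)

```text
clock: 4.23
eef_pos: [0.6285, 0.2721, 0.0153]
tcp_rot: [0.183, 0.812, 0.442, -0.335]
force: [-0.1, 0.6, -0.2]
grip_width: 0.759
grip_force: 0.0
```

Run:
```python
from h import *
rel([.627,.271,.013],ori(57.2,-45)); print(robot.state()["force"])
c=cam("wrist"); cv2.imwrite("pics/w2.png",c["image"])
```

```text
shift [ 0.0004 -0.0007  0.0028] turn [-0.0004 -0.0024 -0.0012] deg 0.2 clock 4.2333 j [ 0.47  0.81  1.24 -0.37  1.78  1.1 ]
[-0.0692708  0.5881677 -0.2061246]
```

View pics/w2.png

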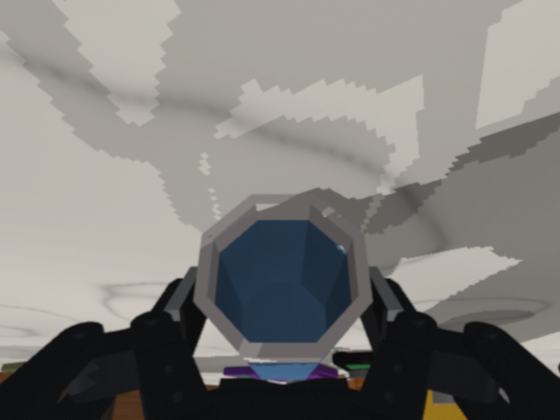

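The view looks into the mouth of the cup, centred at (283,280). The pads stand at both level sides (about 190 and 380), so I can close.

>>> jog_arm(
  newtons=25,
  series=[
    {"x": 0,"y": 0,"z": 0.001,"wx": 0,"wy": 0,"wz": 0,"gripper": 0.7},
    {"x": 0,"y": 0,"z": 0.001,"wx": 0,"wy": 0,"wz": 0,"gripper": 0.67},
    {"x": 0,"y": 0,"z": 0.001,"wx": 0,"wy": 0,"wz": 0,"gripper": 0.64},
    {"x": 0,"y": 0,"z": 0.001,"wx": 0,"wy": 0,"wz": 0,"gripper": 0.61},
    {"x": 0,"y": 0,"z": 0.001,"wx": 0,"wy": 0,"wz": 0,"gripper": 0.58},
    {"x": 0,"y": 0,"z": 0.001,"wx": 0,"wy": 0,"wz": 0,"gripper": 0.55},
    {"x": 0,"y": 0,"z": 0.001,"wx": 0,"wy": 0,"wz": 0,"gripper": 0.5},
    {"x": 0,"y": 0,"z": 0.001,"wx": 0,"wy": 0,"wz": 0,"gripper": 0.5},
    {"x": 0,"y": 0,"z": 0.001,"wx": 0,"wy": 0,"wz": 0,"gripper": 0.5},
    {"x": 0,"y": 0,"z": 0.001,"wx": 0,"wy": 0,"wz": 0,"gripper": 0.5},
  ],
)

```text
clock: 5.12
eef_pos: [0.6272, 0.2707, 0.0132]
tcp_rot: [0.183, 0.811, 0.442, -0.336]
force: [0.5, 0.8, -1.1]
grip_width: 0.631
grip_force: 27.5
```

Run:
```python
from h import *
s=robot.state(); print(s["force"],s["grip_force"],s["grip_width"])
rel([.58,.20,.25],ori(57.2,0))
```

```text
[ 0.52974987  0.76509494 -1.0878952 ] 27.462547025152162 0.631419945715323
shift [-0.2275 -0.0014 -0.1074] turn [-0.0012  0.7851 -0.0012] deg 45.0 clock 5.1167 j [ 0.47  0.81  1.25 -0.37  1.78  1.1 ]
```

>>> jog_arm(
  series=[
    {"x": -0.004,"y": 0,"z": -0.004,"wx": 0,"wy": 0,"wz": 0,"gripper": 0.5},
    {"x": -0.012,"y": 0,"z": -0.012,"wx": 0,"wy": 0,"wz": 0,"gripper": 0.5},
    {"x": -0.025,"y": 0,"z": -0.025,"wx": 0,"wy": 0,"wz": 0,"gripper": 0.5},
    {"x": -0.04,"y": 0,"z": -0.04,"wx": 0,"wy": 0,"wz": 0,"gripper": 0.5},
    {"x": -0.058,"y": 0,"z": -0.058,"wx": 0,"wy": 0,"wz": 0,"gripper": 0.5},
    {"x": -0.076,"y": 0,"z": -0.076,"wx": 0,"wy": 0,"wz": 0,"gripper": 0.5},
    {"x": -0.092,"y": 0,"z": -0.092,"wx": 0,"wy": 0,"wz": 0,"gripper": 0.5},
    {"x": -0.104,"y": 0,"z": -0.104,"wx": 0,"wy": 0,"wz": 0,"gripper": 0.5},
    {"x": -0.113,"y": 0,"z": -0.113,"wx": 0,"wy": 0,"wz": 0,"gripper": 0.5},
    {"x": -0.116,"y": 0,"z": -0.116,"wx": 0,"wy": 0,"wz": 0,"gripper": 0.5},
  ],
)

```text
clock: 5.95
eef_pos: [0.6283, 0.2711, 0.1817]
tcp_rot: [0.183, 0.813, 0.442, -0.334]
force: [0.5, -0.0, -1.1]
grip_width: 0.63
grip_force: 27.3
```

```bash
cat >> h.py <<'E'
A0=np.array([np.cos(np.radians(57.2)),np.sin(np.radians(57.2)),0]); G=ori(57.2,-45)
TB=G.inv().apply(np.array([.6277,.272,.027])-.048*A0-np.array([.6272,.2707,.0132])); TC=G.inv().apply(A0)
PLATE=np.array([.596,-.168,.024])
def place(psi,h): 
    Rt=ori(psi,45); return PLATE+[0,0,h]-Rt.apply(TB),Rt
E
python3 - <<'E'
from h import *
print(TB,TC,place(-16,0)[0],place(-16,0)[1].apply(TC)); s=robot.state(); print(s["force"],s["grip_force"])
rel([.61,.08,.26],ori(20,0)); rel(*place(-16,.1))
E
```

```text
[-0.04273499 -0.00028394  0.02321885] [ 7.07106781e-01  1.41711175e-16 -7.07106781e-01] [ 0.60918715 -0.17207673  0.07063641] [-1.96110408e-16  5.35284900e-17  1.00000000e+00]
[ 0.50917922 -0.02734444 -1.13001021] 27.252390396424744
shift [-0.176   0.0886  0.0644] turn [0.2547 0.7515 0.6131] deg 57.5 clock 5.95 j [ 0.47  0.64  1.2  -0.4   1.97  1.02]
shift [-0.2637  0.2246  0.2774] turn [-1.3000e-03  1.3286e+00  1.3980e+00] deg 110.5 clock 5.95 j [ 0.47  0.64  1.2  -0.4   1.97  1.02]
```

>>> jog_arm(
  series=[
    {"x": -0.015,"y": 0.005,"z": -0.005,"wx": 0.025,"wy": 0.075,"wz": 0.061,"gripper": 0.5},
    {"x": -0.035,"y": 0.012,"z": -0.008,"wx": 0.051,"wy": 0.15,"wz": 0.123,"gripper": 0.5},
    {"x": -0.055,"y": 0.022,"z": -0.005,"wx": 0.076,"wy": 0.225,"wz": 0.184,"gripper": 0.5},
    {"x": -0.075,"y": 0.032,"z": 0.002,"wx": 0.102,"wy": 0.3,"wz": 0.245,"gripper": 0.5},
    {"x": -0.095,"y": 0.042,"z": 0.012,"wx": 0.127,"wy": 0.376,"wz": 0.307,"gripper": 0.5},
    {"x": -0.115,"y": 0.053,"z": 0.024,"wx": 0.153,"wy": 0.451,"wz": 0.368,"gripper": 0.5},
    {"x": -0.135,"y": 0.064,"z": 0.036,"wx": 0.178,"wy": 0.526,"wz": 0.429,"gripper": 0.5},
    {"x": -0.152,"y": 0.074,"z": 0.048,"wx": 0.204,"wy": 0.601,"wz": 0.49,"gripper": 0.5},
    {"x": -0.166,"y": 0.083,"z": 0.058,"wx": 0.229,"wy": 0.676,"wz": 0.552,"gripper": 0.5},
    {"x": -0.176,"y": 0.089,"z": 0.064,"wx": 0.255,"wy": 0.751,"wz": 0.613,"gripper": 0.5},
  ],
)

```text
clock: 6.78
eef_pos: [0.6091, 0.0778, 0.2561]
tcp_rot: [0.0, 0.985, 0.172, -0.002]
force: [0.5, 0.0, -1.3]
grip_width: 0.629
grip_force: 27.2
```

Run:
```python
from h import *
rel([.61,.08,.26],ori(20,0)); rel(*place(-16,.1))
```

```text
shift [ 0.0016 -0.0018 -0.0039] turn [-0.0003  0.0046 -0.0043] deg 0.4 clock 6.7833 j [ 0.04  0.03  1.7  -0.    1.41  1.27]
shift [-0.084   0.2352  0.0858] turn [-0.2439  0.7637  0.5918] deg 57.1 clock 6.7833 j [ 0.04  0.03  1.7  -0.    1.41  1.27]
```

>>> jog_arm(
  series=[
    {"x": -0.008,"y": 0.022,"z": 0,"wx": -0.024,"wy": 0.076,"wz": 0.059,"gripper": 0.5},
    {"x": -0.017,"y": 0.047,"z": 0,"wx": -0.049,"wy": 0.153,"wz": 0.118,"gripper": 0.5},
    {"x": -0.025,"y": 0.072,"z": 0.005,"wx": -0.073,"wy": 0.229,"wz": 0.178,"gripper": 0.5},
    {"x": -0.034,"y": 0.097,"z": 0.01,"wx": -0.098,"wy": 0.305,"wz": 0.237,"gripper": 0.5},
    {"x": -0.042,"y": 0.122,"z": 0.018,"wx": -0.122,"wy": 0.382,"wz": 0.296,"gripper": 0.5},
    {"x": -0.05,"y": 0.147,"z": 0.028,"wx": -0.146,"wy": 0.458,"wz": 0.355,"gripper": 0.5},
    {"x": -0.059,"y": 0.172,"z": 0.042,"wx": -0.171,"wy": 0.535,"wz": 0.414,"gripper": 0.5},
    {"x": -0.067,"y": 0.197,"z": 0.056,"wx": -0.195,"wy": 0.611,"wz": 0.473,"gripper": 0.5},
    {"x": -0.076,"y": 0.22,"z": 0.072,"wx": -0.22,"wy": 0.687,"wz": 0.533,"gripper": 0.5},
    {"x": -0.084,"y": 0.235,"z": 0.086,"wx": -0.244,"wy": 0.764,"wz": 0.592,"gripper": 0.5},
  ],
)

```text
clock: 7.62
eef_pos: [0.6094, -0.1717, 0.1693]
tcp_rot: [0.054, 0.915, -0.128, 0.379]
force: [0.4, 0.5, -2.4]
grip_width: 0.629
grip_force: 27.3
```

Run:
```python
from h import *
rel(*place(-16,.1))
for n in ["scene","side"]:
    c=cam(n); P=cloud(c); hsv=cv2.cvtColor(c["image"],cv2.COLOR_BGR2HSV)
    b=(np.hypot(P[...,0]-.596,P[...,1]+.168)<.06)&(P[...,2]>.08)&(hsv[...,1]>100)&(abs(hsv[...,0].astype(int)-108)<14)
    Q=P[b]; print(n,len(Q),Q.min(0).round(3),Q.max(0).round(3))
cv2.imwrite("pics/s3.png",cv2.resize(c["image"][130:330,220:460],None,fx=3,fy=3))
```

```text
shift [ 0.0009  0.0004 -0.001 ] turn [ 0.0008 -0.0001  0.0007] deg 0.1 clock 7.6167 j [-0.39 -0.23  2.24  0.23  0.36  1.27]Traceback (most recent call last):
  File "<stdin>", line 6, in <module>
    return umr_minimum(a, axis, None, out, keepdims, initial, where)
ValueError: zero-size array to reduction operation minimum which has no identity
```

Run:
```python
from h import *
rel(*place(25,.1)); rel(*place(4,.1))
```

```text
shift [ 0.0081 -0.0094 -0.0061] turn [ 0.5047  0.0094 -0.511 ] deg 41.2 clock 7.6667 j [-0.4  -0.22  2.25  0.24  0.35  1.27]
shift [ 0.0098 -0.005  -0.0043] turn [ 0.2468  0.0099 -0.2506] deg 20.2 clock 7.6667 j [-0.4  -0.22  2.25  0.24  0.35  1.27]
```

>>> jog_arm(
  series=[
    {"x": 0.001,"y": -0.001,"z": -0.001,"wx": 0.056,"wy": 0.001,"wz": -0.057,"gripper": 0.5},
    {"x": 0.002,"y": -0.002,"z": -0.001,"wx": 0.112,"wy": 0.002,"wz": -0.114,"gripper": 0.5},
    {"x": 0.003,"y": -0.003,"z": -0.002,"wx": 0.168,"wy": 0.003,"wz": -0.17,"gripper": 0.5},
    {"x": 0.004,"y": -0.004,"z": -0.003,"wx": 0.224,"wy": 0.004,"wz": -0.227,"gripper": 0.5},
    {"x": 0.005,"y": -0.005,"z": -0.003,"wx": 0.28,"wy": 0.005,"wz": -0.284,"gripper": 0.5},
    {"x": 0.006,"y": -0.006,"z": -0.004,"wx": 0.336,"wy": 0.006,"wz": -0.341,"gripper": 0.5},
    {"x": 0.007,"y": -0.008,"z": -0.005,"wx": 0.392,"wy": 0.007,"wz": -0.397,"gripper": 0.5},
    {"x": 0.008,"y": -0.009,"z": -0.006,"wx": 0.448,"wy": 0.008,"wz": -0.454,"gripper": 0.5},
    {"x": 0.008,"y": -0.009,"z": -0.006,"wx": 0.505,"wy": 0.009,"wz": -0.511,"gripper": 0.5},
    {"x": 0.008,"y": -0.009,"z": -0.006,"wx": 0.505,"wy": 0.009,"wz": -0.511,"gripper": 0.5},
  ],
)

```text
clock: 8.5
eef_pos: [0.6148, -0.1627, 0.1806]
tcp_rot: [-0.082, 0.9, 0.205, 0.376]
force: [0.1, -0.0, -1.0]
grip_width: 0.628
grip_force: 27.7
```

Run:
```python
from h import *
rel(*place(25,.1)); rel(*place(25,.005))
for n in ["scene","side"]:
    c=cam(n); P=cloud(c); hsv=cv2.cvtColor(c["image"],cv2.COLOR_BGR2HSV)
    b=(np.hypot(P[...,0]-.596,P[...,1]+.168)<.06)&(P[...,2]>.05)
    Q=P[b]; 
    if len(Q): print(n,len(Q),np.percentile(Q,1,axis=0).round(3),np.percentile(Q,99,axis=0).round(3))
    cv2.imwrite(f"pics/{n}3.png",c["image"])
cv2.imwrite("pics/both3.png",np.vstack([cv2.resize(cv2.imread(f"pics/{n}3.png")[r:r+200,k:k+300],None,fx=1.5,fy=1.5) for n,r,k in (("scene",120,100),("side",120,200))]))
```

```text
shift [-0.0109 -0.003   0.0031] turn [-0.0011 -0.0041  0.0109] deg 0.7 clock 8.5 j [-0.62 -0.08  2.09  0.9   0.91  0.  ]
shift [-0.0783 -0.0037  0.07  ] turn [-0.0011 -0.0041  0.0109] deg 0.7 clock 8.5 j [-0.62 -0.08  2.09  0.9   0.91  0.  ]
scene 3306 [ 0.539 -0.222  0.138] [ 0.631 -0.128  0.307]
side 1058 [ 0.561 -0.216  0.134] [ 0.626 -0.145  0.258]
```

View pics/both3.png

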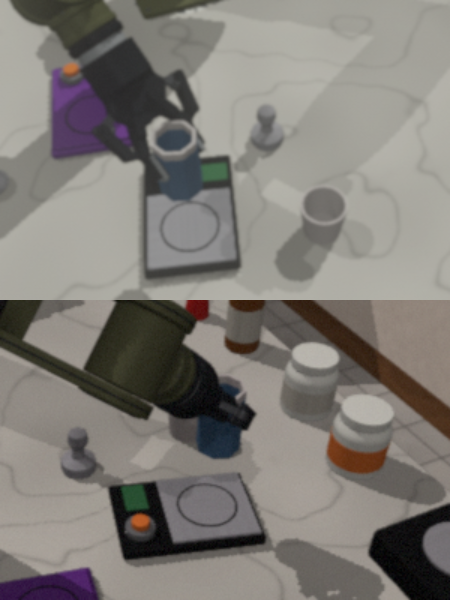

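The cup is held upright, mouth up, at crop pixel (180,160) in the scene view and about 110 mm above the plate. The scale below is clear, so I'm lowering it.

>>> jog_arm(
  series=[
    {"x": -0.008,"y": -0.001,"z": 0.005,"wx": -0.001,"wy": -0.004,"wz": 0.01,"gripper": 0.5},
    {"x": -0.018,"y": -0.002,"z": 0.013,"wx": -0.001,"wy": -0.004,"wz": 0.011,"gripper": 0.5},
    {"x": -0.03,"y": -0.003,"z": 0.023,"wx": -0.001,"wy": -0.004,"wz": 0.011,"gripper": 0.5},
    {"x": -0.042,"y": -0.004,"z": 0.034,"wx": -0.001,"wy": -0.004,"wz": 0.011,"gripper": 0.5},
    {"x": -0.053,"y": -0.004,"z": 0.045,"wx": -0.001,"wy": -0.004,"wz": 0.011,"gripper": 0.5},
    {"x": -0.062,"y": -0.004,"z": 0.054,"wx": -0.001,"wy": -0.004,"wz": 0.011,"gripper": 0.5},
    {"x": -0.069,"y": -0.004,"z": 0.061,"wx": -0.001,"wy": -0.004,"wz": 0.011,"gripper": 0.5},
    {"x": -0.073,"y": -0.004,"z": 0.065,"wx": -0.001,"wy": -0.004,"wz": 0.011,"gripper": 0.5},
    {"x": -0.073,"y": -0.004,"z": 0.065,"wx": -0.001,"wy": -0.004,"wz": 0.011,"gripper": 0.5},
    {"x": -0.073,"y": -0.004,"z": 0.065,"wx": -0.001,"wy": -0.004,"wz": 0.011,"gripper": 0.5},
  ],
)

```text
clock: 9.43
eef_pos: [0.6087, -0.1607, 0.0833]
tcp_rot: [-0.083, 0.902, 0.199, 0.374]
force: [0.4, -0.2, -1.6]
grip_width: 0.623
grip_force: 27.6
```

Run:
```python
from h import *
rel(*place(25,.0)); print(robot.state()["force"])
for n in ["scene","side"]:
    c=cam(n); P=cloud(c); r=P[(np.hypot(P[...,0]-.596,P[...,1]+.168)<.045)&(abs(P[...,2]-.132)<.006)]
    if len(r)>5: print(n,"rim",len(r),cv2.minEnclosingCircle(r[:,:2].astype(np.float32)*1000),np.percentile(r[:,2],[5,50,95]).round(4))
c=cam("side"); cv2.imwrite("pics/s4.png",cv2.resize(c["image"][150:300,260:420],None,fx=4,fy=4))
```

```text
shift [-0.0095  0.0016  0.0084] turn [ 0.0012 -0.0013 -0.001 ] deg 0.1 clock 9.4333 j [-0.62  0.05  2.15  1.04  0.8  -0.2 ]
[ 0.43212632 -0.16512946 -1.63106142]
scene rim 345 ((586.6937255859375, -172.55404663085938), 41.17734146118164) [0.1268 0.132  0.1357]
side rim 139 ((591.690673828125, -173.675537109375), 36.904823303222656) [0.1268 0.1324 0.1367]
```

View pics/s4.png

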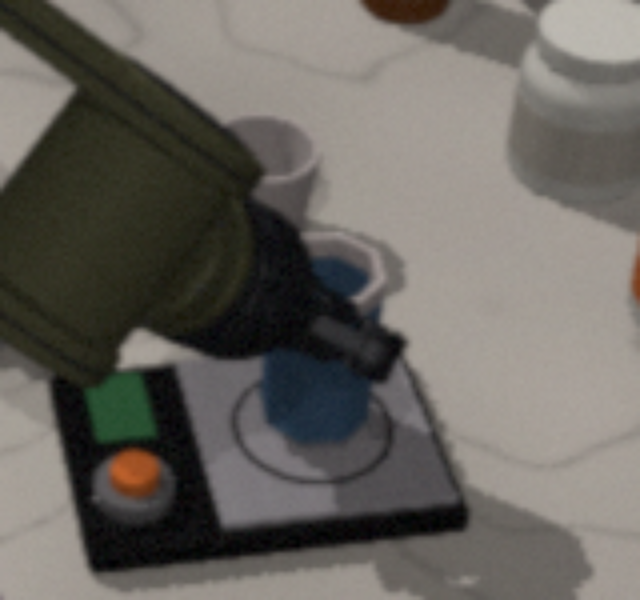

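The side crop shows the cup hovering over the ring (ring centre (312,425), cup bottom about (315,410)). I'm lowering slowly.

>>> jog_arm(
  series=[
    {"x": -0.001,"y": 0.001,"z": 0.001,"wx": 0,"wy": 0,"wz": 0,"gripper": 0.5},
    {"x": -0.002,"y": 0.001,"z": 0.002,"wx": 0,"wy": 0,"wz": 0,"gripper": 0.5},
    {"x": -0.003,"y": 0.002,"z": 0.003,"wx": 0.001,"wy": -0.001,"wz": -0.001,"gripper": 0.5},
    {"x": -0.004,"y": 0.002,"z": 0.004,"wx": 0.001,"wy": -0.001,"wz": -0.001,"gripper": 0.5},
    {"x": -0.005,"y": 0.002,"z": 0.0045,"wx": 0.001,"wy": -0.001,"wz": -0.001,"gripper": 0.5},
    {"x": -0.006,"y": 0.002,"z": 0.005,"wx": 0.001,"wy": -0.001,"wz": -0.001,"gripper": 0.5},
    {"x": -0.007,"y": 0.002,"z": 0.006,"wx": 0.001,"wy": -0.001,"wz": -0.001,"gripper": 0.5},
    {"x": -0.008,"y": 0.002,"z": 0.007,"wx": 0.001,"wy": -0.001,"wz": -0.001,"gripper": 0.5},
    {"x": -0.008,"y": 0.002,"z": 0.007,"wx": 0.001,"wy": -0.001,"wz": -0.001,"gripper": 0.5},
    {"x": -0.008,"y": 0.002,"z": 0.007,"wx": 0.001,"wy": -0.001,"wz": -0.001,"gripper": 0.5},
  ],
)

```text
clock: 10.42
eef_pos: [0.6088, -0.163, 0.0725]
tcp_rot: [-0.083, 0.902, 0.2, 0.374]
force: [0.4, -0.2, -2.3]
grip_width: 0.627
grip_force: 27.6
```

Run:
```python
from h import *
rel(*place(25,.0)); print(robot.state()["force"])
```

```text
shift [-0.0013 -0.0006  0.0014] turn [ 0.0002 -0.0003  0.0001] deg 0.0 clock 10.4167 j [-0.62  0.07  2.15  1.05  0.79 -0.22]
[ 0.44011677 -0.15353717 -2.27119585]
```

>>> jog_arm(
  series=[
    {"x": -0.0002,"y": 0,"z": 0.0002,"wx": 0,"wy": 0,"wz": 0,"gripper": 0.5},
    {"x": -0.0004,"y": 0,"z": 0.0004,"wx": 0,"wy": 0,"wz": 0,"gripper": 0.5},
    {"x": -0.0006,"y": 0,"z": 0.0006,"wx": 0,"wy": 0,"wz": 0,"gripper": 0.5},
    {"x": -0.0008,"y": 0,"z": 0.0008,"wx": 0,"wy": 0,"wz": 0,"gripper": 0.5},
    {"x": -0.001,"y": 0,"z": 0.001,"wx": 0,"wy": 0,"wz": 0,"gripper": 0.5},
    {"x": -0.0011,"y": 0,"z": 0.0011,"wx": 0,"wy": 0,"wz": 0,"gripper": 0.5},
    {"x": -0.0012,"y": 0,"z": 0.0012,"wx": 0,"wy": 0,"wz": 0,"gripper": 0.5},
    {"x": -0.0013,"y": 0,"z": 0.0013,"wx": 0,"wy": 0,"wz": 0,"gripper": 0.5},
    {"x": -0.0014,"y": 0,"z": 0.0014,"wx": 0,"wy": 0,"wz": 0,"gripper": 0.5},
    {"x": -0.0014,"y": 0,"z": 0.0014,"wx": 0,"wy": 0,"wz": 0,"gripper": 0.5},
  ],
)

```text
clock: 11.25
eef_pos: [0.6089, -0.1631, 0.0707]
tcp_rot: [-0.083, 0.902, 0.2, 0.374]
force: [0.3, 0.5, -1.9]
grip_width: 0.626
grip_force: 27.6
```

>>> jog_arm(
  series=[
    {"x": -0.0002,"y": 0,"z": 0.0002,"wx": 0,"wy": 0,"wz": 0,"gripper": 0.5},
    {"x": -0.0003,"y": 0,"z": 0.0003,"wx": 0,"wy": 0,"wz": 0,"gripper": 0.5},
    {"x": -0.0004,"y": 0,"z": 0.0004,"wx": 0,"wy": 0,"wz": 0,"gripper": 0.5},
    {"x": -0.0005,"y": 0,"z": 0.0005,"wx": 0,"wy": 0,"wz": 0,"gripper": 0.5},
    {"x": -0.0006,"y": 0,"z": 0.0006,"wx": 0,"wy": 0,"wz": 0,"gripper": 0.5},
    {"x": -0.0007,"y": 0,"z": 0.0007,"wx": 0,"wy": 0,"wz": 0,"gripper": 0.5},
    {"x": -0.0008,"y": 0,"z": 0.0008,"wx": 0,"wy": 0,"wz": 0,"gripper": 0.5},
    {"x": -0.0009,"y": 0,"z": 0.0009,"wx": 0,"wy": 0,"wz": 0,"gripper": 0.5},
    {"x": -0.001,"y": 0,"z": 0.001,"wx": 0,"wy": 0,"wz": 0,"gripper": 0.5},
    {"x": -0.001,"y": 0,"z": 0.001,"wx": 0,"wy": 0,"wz": 0,"gripper": 0.5},
  ],
)

```text
clock: 12.08
eef_pos: [0.6093, -0.1631, 0.0703]
tcp_rot: [-0.083, 0.902, 0.2, 0.374]
force: [-4.8, -0.1, 5.8]
grip_width: 0.633
grip_force: 28.6
```

>>> jog_arm(
  series=[
    {"x": 0.0002,"y": 0,"z": -0.0002,"wx": 0,"wy": 0,"wz": 0,"gripper": 0.5},
    {"x": 0.0003,"y": 0,"z": -0.0003,"wx": 0,"wy": 0,"wz": 0,"gripper": 0.5},
    {"x": 0.0003,"y": 0,"z": -0.0003,"wx": 0,"wy": 0,"wz": 0,"gripper": 0.64},
    {"x": 0.0003,"y": 0,"z": -0.0003,"wx": 0,"wy": 0,"wz": 0,"gripper": 0.67},
    {"x": 0.0003,"y": 0,"z": -0.0003,"wx": 0,"wy": 0,"wz": 0,"gripper": 0.72},
    {"x": 0.0003,"y": 0,"z": -0.0003,"wx": 0,"wy": 0,"wz": 0,"gripper": 0.8},
    {"x": 0.0003,"y": 0,"z": -0.0003,"wx": 0,"wy": 0,"wz": 0,"gripper": 0.9},
    {"x": 0.0003,"y": 0,"z": -0.0003,"wx": 0,"wy": 0,"wz": 0,"gripper": 1},
    {"x": 0.0003,"y": 0,"z": -0.0003,"wx": 0,"wy": 0,"wz": 0,"gripper": 1},
    {"x": 0.0003,"y": 0,"z": -0.0003,"wx": 0,"wy": 0,"wz": 0,"gripper": 1},
  ],
)

```text
clock: 12.92
eef_pos: [0.6089, -0.1631, 0.0697]
tcp_rot: [-0.083, 0.902, 0.2, 0.374]
force: [-0.2, -0.2, 0.3]
grip_width: 0.996
grip_force: 0.0
```

Run:
```python
from h import *
s=robot.state(); print(s["force"],s["grip_force"],s["grip_width"])
c=cam("wrist"); a=c["image"]; b=cam("side")["image"][130:340,200:480]
cv2.imwrite("pics/s5.png",np.hstack([cv2.resize(a,(400,300)),cv2.resize(b,(400,300))]))
```

```text
[-0.18618793 -0.21953957  0.33885984] 0.0 0.9961808264577934
```

View pics/s5.png

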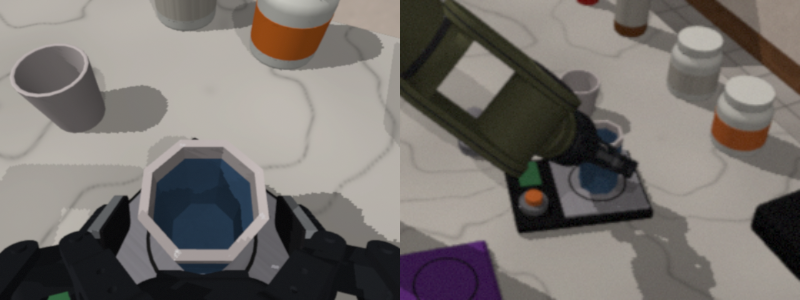

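The cup stands upright inside the ring, with the fingers open on both sides of it (wrist view: rim centre about (203,200)). I'm retreating along the tool axis.

>>> jog_arm(
  series=[
    {"x": 0,"y": 0,"z": -0.006,"wx": 0,"wy": 0,"wz": 0,"gripper": 1},
    {"x": 0,"y": 0,"z": -0.016,"wx": 0,"wy": 0,"wz": 0,"gripper": 1},
    {"x": 0,"y": 0,"z": -0.03,"wx": 0,"wy": 0,"wz": 0,"gripper": 1},
    {"x": 0,"y": 0,"z": -0.046,"wx": 0,"wy": 0,"wz": 0,"gripper": 1},
    {"x": 0,"y": 0,"z": -0.064,"wx": 0,"wy": 0,"wz": 0,"gripper": 1},
    {"x": 0,"y": 0,"z": -0.082,"wx": 0,"wy": 0,"wz": 0,"gripper": 1},
    {"x": 0,"y": 0,"z": -0.1,"wx": 0,"wy": 0,"wz": 0,"gripper": 1},
    {"x": 0,"y": 0,"z": -0.116,"wx": 0,"wy": 0,"wz": 0,"gripper": 1},
    {"x": 0,"y": 0,"z": -0.128,"wx": 0,"wy": 0,"wz": 0,"gripper": 1},
    {"x": 0,"y": 0,"z": -0.13,"wx": 0,"wy": 0,"wz": 0,"gripper": 1},
  ],
)

```text
clock: 13.85
eef_pos: [0.5253, -0.2034, 0.1642]
tcp_rot: [-0.081, 0.902, 0.2, 0.375]
force: [-0.1, -0.4, -0.1]
grip_width: 1.0
grip_force: 0.0
```

Run:
```python
from h import *
c=cam("wrist"); P=cloud(c)
r=P[(np.hypot(P[...,0]-.596,P[...,1]+.168)<.05)&(P[...,2]>.114)&(P[...,2]<.13)]
print("rim",len(r),cv2.minAreaRect(r[:,:2].astype(np.float32)*1000),np.percentile(r[:,2],[5,50,95]).round(4))
for n in ("scene","side","wrist"):
    if n!="wrist": c=cam(n); P=cloud(c)
    hsv=cv2.cvtColor(c["image"],cv2.COLOR_BGR2HSV)
    o=(np.hypot(P[...,0]-.49,P[...,1]+.169)<.03)&(P[...,2]>.03)&((hsv[...,0]<15)&(hsv[...,1]>170))
    if o.any(): print(n,"tare",o.sum(),cv2.minAreaRect(P[o][:,:2].astype(np.float32)*1000),np.percentile(P[o][:,2],[50,90,99]).round(4))
rel([.47,-.22,.22],ori(74,0)); rel([.47,-.22,.22],ori(-16,0)); rel([.47,-.22,.22],ori(164,0))
```

```text
rim 1867 ((595.6617431640625, -168.97610473632812), (55.50223159790039, 54.09205627441406), 24.817386627197266) [0.1148 0.1191 0.1202]
side tare 105 ((489.8791809082031, -170.8154754638672), (24.436370849609375, 22.735883712768555), 31.38624382019043) [0.039  0.0416 0.043 ]
wrist tare 105 ((489.8791809082031, -170.8154754638672), (24.436370849609375, 22.735883712768555), 31.38624382019043) [0.039  0.0416 0.043 ]
shift [ 0.0004 -0.007  -0.0822] turn [ 0.3363 -0.7361 -0.8098] deg 65.6 clock 14.0 j [-0.8  -0.18  2.22  0.9   1.02 -0.13]
shift [ 0.0004 -0.007  -0.0822] turn [-0.2802 -0.7516  0.6776] deg 60.2 clock 14.0 j [-0.8  -0.18  2.22  0.9   1.02 -0.13]
shift [ 0.0004 -0.007  -0.0822] turn [ 0.9414 -0.3509 -2.2705] deg 142.3 clock 14.0 j [-0.8  -0.18  2.22  0.9   1.02 -0.13]
```

Run:
```python
from h import *
rel([.485,-.175,.2],ori(0,0))
```

```text
shift [ 0.0093 -0.0414 -0.045 ] turn [-0.1706 -0.7733  0.4134] deg 51.2 clock 14.0 j [-0.8  -0.18  2.22  0.9   1.02 -0.13]
```

>>> jog_arm(
  series=[
    {"x": 0.001,"y": -0.005,"z": -0.015,"wx": -0.02,"wy": -0.09,"wz": 0.048,"gripper": 0.8},
    {"x": 0.002,"y": -0.01,"z": -0.025,"wx": -0.04,"wy": -0.181,"wz": 0.097,"gripper": 0.6},
    {"x": 0.003,"y": -0.015,"z": -0.035,"wx": -0.06,"wy": -0.272,"wz": 0.145,"gripper": 0.4},
    {"x": 0.004,"y": -0.02,"z": -0.045,"wx": -0.08,"wy": -0.363,"wz": 0.194,"gripper": 0.2},
    {"x": 0.005,"y": -0.025,"z": -0.045,"wx": -0.1,"wy": -0.453,"wz": 0.242,"gripper": 0},
    {"x": 0.006,"y": -0.03,"z": -0.045,"wx": -0.12,"wy": -0.544,"wz": 0.291,"gripper": 0},
    {"x": 0.007,"y": -0.035,"z": -0.045,"wx": -0.14,"wy": -0.635,"wz": 0.339,"gripper": 0},
    {"x": 0.008,"y": -0.04,"z": -0.045,"wx": -0.16,"wy": -0.725,"wz": 0.388,"gripper": 0},
    {"x": 0.009,"y": -0.041,"z": -0.045,"wx": -0.171,"wy": -0.773,"wz": 0.413,"gripper": 0},
    {"x": 0.009,"y": -0.041,"z": -0.045,"wx": -0.171,"wy": -0.773,"wz": 0.413,"gripper": 0},
  ],
)

```text
clock: 14.83
eef_pos: [0.4866, -0.1739, 0.1989]
tcp_rot: [-0.0, 1.0, 0.002, -0.001]
force: [0.0, 0.7, 0.2]
grip_width: 0.001
grip_force: 0.0
```

Run:
```python
from h import *
c=cam("wrist"); P=cloud(c); hsv=cv2.cvtColor(c["image"],cv2.COLOR_BGR2HSV)
o=(P[...,2]>.025)&(P[...,2]<.06)&(hsv[...,0]<18)&(hsv[...,1]>150)&(np.hypot(P[...,0]-.49,P[...,1]+.17)<.06)
if o.any(): print("tare",o.sum(),cv2.minAreaRect(P[o][:,:2].astype(np.float32)*1000),np.percentile(P[o][:,2],[10,50,90,99]).round(4))
c=cam("scene");P=cloud(c);r=P[(np.hypot(P[...,0]-.596,P[...,1]+.168)<.05)&(P[...,2]>.1)&(P[...,2]<.13)]; print(len(r),np.median(r,0),np.percentile(r[:,2],98))
rel([.490,-.170,.06],ori(0,0)); print(robot.state()["force"],robot.state()["grip_width"])
```

```text
tare 615 ((490.15087890625, -169.6760711669922), (23.960622787475586, 24.379867553710938), 47.78151321411133) [0.0378 0.0392 0.0401 0.041 ]
430 [ 0.6005554  -0.16891956  0.11484616] 0.12172161208984732
shift [ 0.0048 -0.0045  0.1385] turn [-0.0011  0.0007  0.0029] deg 0.2 clock 14.9333 j [-0.45 -0.15  1.98  0.    1.32  1.12]
[-0.25924439 -0.07866684  0.68122701] -0.0024005359379496234
```

>>> jog_arm(
  series=[
    {"x": 0.001,"y": -0.001,"z": 0.01,"wx": 0,"wy": 0,"wz": 0,"gripper": 0},
    {"x": 0.002,"y": -0.002,"z": 0.03,"wx": 0,"wy": 0,"wz": 0,"gripper": 0},
    {"x": 0.004,"y": -0.004,"z": 0.055,"wx": 0,"wy": 0,"wz": 0,"gripper": 0},
    {"x": 0.004,"y": -0.004,"z": 0.08,"wx": 0,"wy": 0,"wz": 0,"gripper": 0},
    {"x": 0.004,"y": -0.004,"z": 0.105,"wx": 0,"wy": 0,"wz": 0,"gripper": 0},
    {"x": 0.004,"y": -0.004,"z": 0.125,"wx": 0,"wy": 0,"wz": 0,"gripper": 0},
    {"x": 0.004,"y": -0.004,"z": 0.14,"wx": 0,"wy": 0,"wz": 0,"gripper": 0},
    {"x": 0.004,"y": -0.004,"z": 0.149,"wx": 0,"wy": 0,"wz": 0,"gripper": 0},
    {"x": 0.004,"y": -0.004,"z": 0.152,"wx": 0,"wy": 0,"wz": 0,"gripper": 0},
    {"x": 0.004,"y": -0.004,"z": 0.152,"wx": 0,"wy": 0,"wz": 0,"gripper": 0},
  ],
)

```text
clock: 15.77
eef_pos: [0.4882, -0.1715, 0.0468]
tcp_rot: [-0.0, 1.0, -0.0, -0.001]
force: [0.1, 0.6, 0.0]
grip_width: 0.0
grip_force: 0.0
```

Run:
```python
from h import *
rel([.490,-.170,.034],ori(0,0)); print(robot.state()["force"])
```

```text
shift [ 0.0018 -0.0015  0.0128] turn [-0.0006  0.001  -0.0002] deg 0.1 clock 15.7667 j [-0.44  0.03  2.09  0.    1.03  1.13]
[0.0918399  0.64365353 0.02070317]
```

Pressing to z ≈ 0.036 first and reading the force.

>>> jog_arm(
  series=[
    {"x": 0.001,"y": -0.001,"z": 0.002,"wx": 0,"wy": 0,"wz": 0,"gripper": 0},
    {"x": 0.001,"y": -0.001,"z": 0.004,"wx": 0,"wy": 0,"wz": 0,"gripper": 0},
    {"x": 0.001,"y": -0.001,"z": 0.006,"wx": 0,"wy": 0,"wz": 0,"gripper": 0},
    {"x": 0.001,"y": -0.001,"z": 0.007,"wx": 0,"wy": 0,"wz": 0,"gripper": 0},
    {"x": 0.001,"y": -0.001,"z": 0.008,"wx": 0,"wy": 0,"wz": 0,"gripper": 0},
    {"x": 0.001,"y": -0.001,"z": 0.009,"wx": 0,"wy": 0,"wz": 0,"gripper": 0},
    {"x": 0.001,"y": -0.001,"z": 0.01,"wx": 0,"wy": 0,"wz": 0,"gripper": 0},
    {"x": 0.001,"y": -0.001,"z": 0.011,"wx": 0,"wy": 0,"wz": 0,"gripper": 0},
    {"x": 0.001,"y": -0.001,"z": 0.011,"wx": 0,"wy": 0,"wz": 0,"gripper": 0},
    {"x": 0.001,"y": -0.001,"z": 0.011,"wx": 0,"wy": 0,"wz": 0,"gripper": 0},
  ],
)

```text
clock: 16.6
eef_pos: [0.4905, -0.1706, 0.0372]
tcp_rot: [0.0, 1.0, 0.0, 0.0]
force: [-1.1, 0.9, 3.1]
grip_width: -0.0
grip_force: 1.5
```

>>> jog_arm(
  series=[
    {"x": 0,"y": 0,"z": 0.0004,"wx": 0,"wy": 0,"wz": 0,"gripper": 0},
    {"x": 0,"y": 0,"z": 0.0008,"wx": 0,"wy": 0,"wz": 0,"gripper": 0},
    {"x": 0,"y": 0,"z": 0.0012,"wx": 0,"wy": 0,"wz": 0,"gripper": 0},
    {"x": 0,"y": 0,"z": 0.0016,"wx": 0,"wy": 0,"wz": 0,"gripper": 0},
    {"x": 0,"y": 0,"z": 0.002,"wx": 0,"wy": 0,"wz": 0,"gripper": 0},
    {"x": 0,"y": 0,"z": 0.0023,"wx": 0,"wy": 0,"wz": 0,"gripper": 0},
    {"x": 0,"y": 0,"z": 0.0026,"wx": 0,"wy": 0,"wz": 0,"gripper": 0},
    {"x": 0,"y": 0,"z": 0.0028,"wx": 0,"wy": 0,"wz": 0,"gripper": 0},
    {"x": 0,"y": 0,"z": 0.003,"wx": 0,"wy": 0,"wz": 0,"gripper": 0},
    {"x": 0,"y": 0,"z": 0.003,"wx": 0,"wy": 0,"wz": 0,"gripper": 0},
  ],
)

```text
clock: 17.43
eef_pos: [0.4904, -0.1706, 0.034]
tcp_rot: [0.0, 1.0, 0.0, 0.0]
force: [0.6, 0.5, 5.1]
grip_width: -0.004
grip_force: 2.5
```

>>> jog_arm(
  series=[
    {"x": 0,"y": 0,"z": 0.0003,"wx": 0,"wy": 0,"wz": 0,"gripper": 0},
    {"x": 0,"y": 0,"z": 0.0006,"wx": 0,"wy": 0,"wz": 0,"gripper": 0},
    {"x": 0,"y": 0,"z": 0.0009,"wx": 0,"wy": 0,"wz": 0,"gripper": 0},
    {"x": 0,"y": 0,"z": 0.0011,"wx": 0,"wy": 0,"wz": 0,"gripper": 0},
    {"x": 0,"y": 0,"z": 0.0013,"wx": 0,"wy": 0,"wz": 0,"gripper": 0},
    {"x": 0,"y": 0,"z": 0.0015,"wx": 0,"wy": 0,"wz": 0,"gripper": 0},
    {"x": 0,"y": 0,"z": 0.0017,"wx": 0,"wy": 0,"wz": 0,"gripper": 0},
    {"x": 0,"y": 0,"z": 0.0018,"wx": 0,"wy": 0,"wz": 0,"gripper": 0},
    {"x": 0,"y": 0,"z": 0.0018,"wx": 0,"wy": 0,"wz": 0,"gripper": 0},
    {"x": 0,"y": 0,"z": 0.0018,"wx": 0,"wy": 0,"wz": 0,"gripper": 0},
  ],
)

```text
clock: 18.27
eef_pos: [0.4905, -0.1706, 0.0338]
tcp_rot: [0.0, 1.0, 0.0, 0.0]
force: [-3.8, 2.8, 15.6]
grip_width: -0.003
grip_force: 7.8
```

The hard stop is reached: z stays at 0.0338 and the force rises to 15.6 N, so the button is fully down. I'm releasing it and moving up.

>>> jog_arm(
  series=[
    {"x": 0,"y": 0,"z": -0.002,"wx": 0,"wy": 0,"wz": 0,"gripper": 0},
    {"x": 0,"y": 0,"z": -0.006,"wx": 0,"wy": 0,"wz": 0,"gripper": 0},
    {"x": 0,"y": 0,"z": -0.012,"wx": 0,"wy": 0,"wz": 0,"gripper": 0},
    {"x": 0,"y": 0,"z": -0.025,"wx": 0,"wy": 0,"wz": 0,"gripper": 0},
    {"x": 0,"y": 0,"z": -0.045,"wx": 0,"wy": 0,"wz": 0,"gripper": 0},
    {"x": 0,"y": 0,"z": -0.07,"wx": 0,"wy": 0,"wz": 0,"gripper": 0},
    {"x": 0,"y": 0,"z": -0.095,"wx": 0,"wy": 0,"wz": 0,"gripper": 0},
    {"x": 0,"y": 0,"z": -0.12,"wx": 0,"wy": 0,"wz": 0,"gripper": 0},
    {"x": 0,"y": 0,"z": -0.14,"wx": 0,"wy": 0,"wz": 0,"gripper": 0},
    {"x": 0,"y": 0,"z": -0.15,"wx": 0,"wy": 0,"wz": 0,"gripper": 0},
  ],
)

```text
clock: 19.1
eef_pos: [0.4906, -0.1709, 0.1845]
tcp_rot: [0.001, 1.0, 0.0, 0.001]
force: [1.2, -0.8, 0.3]
grip_width: 0.002
grip_force: 0.0
```

Run:
```python
from h import *
c=cam("wrist"); P=cloud(c); hsv=cv2.cvtColor(c["image"],cv2.COLOR_BGR2HSV)
o=(P[...,2]>.025)&(P[...,2]<.06)&(hsv[...,0]<18)&(hsv[...,1]>150)&(np.hypot(P[...,0]-.49,P[...,1]+.17)<.06)
if o.any(): print("tare z",o.sum(),np.percentile(P[o][:,2],[50,90]).round(4))
c=cam("side");P=cloud(c);r=P[(np.hypot(P[...,0]-.596,P[...,1]+.168)<.05)&(P[...,2]>.112)&(P[...,2]<.13)]; print(len(r),cv2.minAreaRect(r[:,:2].astype(np.float32)*1000),np.percentile(r[:,2],98),robot.state()["force"])
cv2.imwrite("pics/end.png",c["image"])
```

```text
tare z 670 [0.0392 0.0401]
270 ((595.2490844726562, -168.44921875), (57.29880142211914, 54.208717346191406), 71.1114730834961) 0.12170054712561863 [ 0.12326782 -0.12764314 -0.04815151]
```

View pics/end.png

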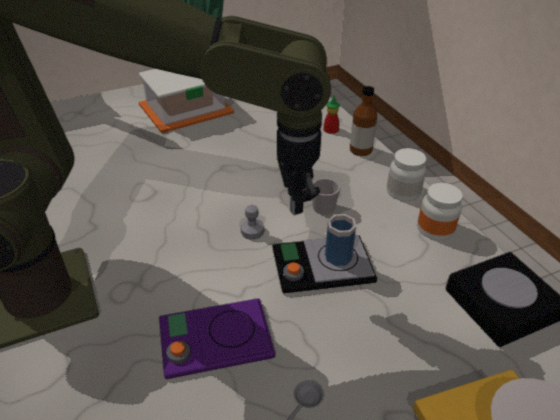

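The cup stands upright in the ring at (340,243), and the button at (293,270) is up again. The tamper and white cup have not moved, so I'm handing the job in.

```bash
python3 -c "
from plant import robot; print(robot.job_done())"
```

```text
the job is handed in; nothing more can be done
None
```

The job is handed in at about 19 s of the 58 s allowed: the blue cup stands upright in the middle of the scale's plate, the tare button was pressed to its stop (about 16 N) and is up again, and the white cup and tamper were not moved; the hand-in call gave no verdict.

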